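# Clear the belt guard and hold the sander's tensioner back

## Task

The strip sander needs a new belt. First hang the loose steel belt guard over the horizontal bar of the low rail, straddling the bar between the two posts, and let go of it; then push the sander's sprung tensioner arm back towards the drive wheel until it is past its click, and finish while still holding it there, past the click but not jammed against its end stop, so that the joiner can slip the belt on. Leave the hammer, the tape measure and the tin where they are.

Things in the scene. Friction and masses are not known exactly. Their poses are not given: they have to be found in the camera images.
- guard: Loose steel belt guard, 0.22 to 0.4 kg: inverted-U channel standing on its side walls, open below and at both ends; 110 mm long (its x), 50 wide (y), roof top 68 mm high, 44 mm gap between the walls. Black grip rib on top: 60 mm long (x), 12 thick (y), 68 to 104 mm above the origin. Origin: middle of the footprint at the lower wall edges; z up. Same at both ends.
- guard_crown (a point): Middle of the underside of the guard's roof, 65 mm above the guard's origin. The roof inside narrows at 45 degrees to this flat crown, 17 mm wide, so the guard centres itself on the bar.
- rail: Fixed low steel rail: a level round bar, 16 mm in diameter, axis 140 mm above the bench, along the rail's own y, on two upright posts 20 mm in diameter, 240 mm apart between axes, each on a round foot of 70 mm diameter. Origin: on the bench under the bar's middle.
- rail_mid (a point): Middle of the bar on its axis, 140 mm above the bench; y along the bar, z up. The guard hangs properly with its crown on top of the bar (8 mm above this point's height), its x along the bar (either way round), all its 110 mm length between the posts.
- sander: Fixed green bench strip sander without belt: base slab 400 x 140 x 22 mm, from -70 to +330 mm along its x. Origin: on the bench under the tensioner's pivot. Its +x points level from the tensioner to the drive wheel (at 245 mm): the way the tensioner is pushed back. z up. Platen, drive wheel and motor stand beyond x = 80 mm, all lower than 140 mm.
- tensioner_pivot (a point): Point on the tensioner's hinge axis, 40 mm above the bench over the sander's origin. The hinge axis runs along the sander's y; this point's axes are the sander's.
- tensioner_bar (a point): Centre of the push bar atop the tensioner arm: round steel, 20 mm in diameter, 80 mm long along the sander's y, 150 mm from the pivot axis, 183 mm above the bench at rest. Clear room in front of it (side away from the drive wheel). Below it on the same arm the 50 mm idler wheel, centre 75 mm from the pivot; the upright is 34 mm off centre on the +y side.
- tensioner (a joint): Arm angle, rad: 0 at rest, growing as it is pushed back; lean from vertical towards the drive wheel = value - 0.30; end stop 0.70. Spring: 5 N at the bar at rest, 8 N at 0.6. From 0.30 to 0.50 a pawl rides over a pin (up to 5 N more); click past at 0.50. It does not lock: let go, the arm springs back. Hold at 0.52 to 0.65.
- pawl (a joint): Travel in m of the small sprung steel pawl slider low beside the pivot (sander's -y side): 0 when dropped, about 0.0025 at most while the pin rides over it.
- hammer: Bystander: hammer 260 mm long lying on the bench. Leave it.
- tape: Bystander: orange tape measure, 60 x 32 x 58 mm, standing on the bench. Leave it.
- tin: Bystander: round closed metal tin, 72 mm in diameter, 55 mm high. Leave it.
Mind the look-alikes: they are no part of the job. There is more than one size of the guard; the job needs the middle-sized.

How it is judged:
By the outcome, as a careful person would: the job done as asked, in the order asked, and still so for the second after the job is handed in, while the arm keeps its last pose, push and grip.
It also fails if it takes over 51 s, if anything falls off the work surface, if the arm or the gripper's body presses on something with over 40 N, if the wrist force passes 120 N, or if a joint passes its speed limit or range.

## Robot

A 6-joint arm with a two-finger parallel gripper is mounted at the origin on the work surface. World frame = base frame: x ahead of the robot, y to its left, z up, the work surface at z = 0. Lengths are in m, angles in rad, forces in N, time in s.
With the tool pointing down it reaches from about 0.3 to 0.775 m from the base axis. Payload 14.6 kg.
Tool frame: the origin (TCP) lies midway between the tips of the shut fingers; the grasp point (between the pads) lies 19 mm behind it (ctrl.grip_depth is the z of the grasp point in the tool frame, in m); z points along the fingers, y is the line along which they close (so a half turn about z gives the same grasp; the last joint's range is limited). The gripper opens to 94 mm and grips with 3 to 60 N. Pads are 16 mm wide; open, the fingers measure 119 mm over their backs; the gripper's body (75 mm by 177 mm) begins 78 mm behind the grasp point.
Start: joints at [-1.415, 0.3, 1.521, -0, 1.321, -0.067], TCP at [0.122, -0.536, 0.205] pointing down, gripper open.
Joint ranges: [-3.03, 3.03], [-0.79, 2.21], [0.23, 2.52], [-1.04, 4.18], [0, 3.07], [-2.55, 2.55]. Speed limits (rad/s): [2.22, 2.22, 2.57, 3.14, 3.14, 3.14].

## Interface

Orientations are given as [roll, pitch, yaw] about the fixed x, y, z axes, in that order (R = Rz(yaw) Ry(pitch) Rx(roll)).
In Python, from station import ctrl gives the robot as it stands. The module is installed in compiled form; this text tells all that it offers.
- The arm moves only by the tool carry_out, never from a script. Its argument "commands" is a list of rows, each a list of 3 entries, a list of its own where there are three numbers: the closure, from 0 (fully open) to 1 (shut), then the shift along the tool's x, y, z in mm, then the turn, a rotation vector about the tool's x, y, z in rad. In form: [[gripper, [tx, ty, tz], [wx, wy, wz]], ...]. A call has 1 to 10 rows; each row shifts and turns the commanded pose from where the row before left it, along the tool's axes as they then stand; what a row does not reach is not made up. A row lasts 1/8 s, in which the tool goes at most 62.5 mm and 10.7 degrees, less where a joint would pass 70% of its speed; a pose out of reach is approached as far as the arm can. A call with a gripper value outside its range is refused whole. The fingers move at their own pace and stop on an object; "squeeze" is the grip in N (left out, the last holds). Time passes only in rows, so rows that do not move let the fingers close. It gives the time, the measured TCP pose, the force, the opening and the grip force at its end, in the units of the state.
- ctrl.get_obs(): the state, without advancing time (a new reading comes with each control period).
- ctrl.camera(name): name is "scene" or "side" or "wrist"; returns a dict with "img" (384x512x3 uint8, blue, green, red), "camera_matrix" (3x3 intrinsics, pixels), "k1" (the pictures are not rectified: a ray, as slopes to the right and down, at radius r is drawn at 1 + k1 r^2 times it, then the intrinsics apply), "rvec" (rotation vector, rad) and "tvec" (3), from world to camera coordinates, as OpenCV has them. Camera axes: x right, y down, z forward; pixel columns grow to the right and rows downward; lengths in m; the calibration is good to about 2 mm. A picture is of the moment at which its call begins. There is no depth.
- ctrl.hand_in(): hands the job in; it is judged then, once.
Trained networks look in the newest picture that a camera, given by its name, has taken for a name from the list of things; names that differ only in an ending like _2 or _b are one class to them, and where a whole thing is asked for, a point or a joint stands for the part that bears it (a point fixed in the world has none). Each returns a list of dicts, best first, with "score" (0 to 1); they miss things now and then, are a little off and sometimes report something else, mostly with a low value. They report only what shows in the picture. A call takes as long as a camera call. They do not tell look-alikes from the thing itself.
- ctrl.outline_of(thing, camera): "region" (384x512 bool, what is visible of it).
- ctrl.place_of(thing, camera): "at" ([x, y, z] in m, in world coordinates, good to about 4 mm: a listed point, or the origin of a listed thing).
The state is a dict: "time_s": time; "qpos": joint angles; "joint_vel": joint speeds; "tau": joint torques, N m; "ee_pos": TCP position; "eef_rot": TCP orientation; "force": force on the tool from outside, world axes, zero at the start; "moment": the same for the moment, N m; "grip_width": finger opening in m; "grip_force": force on a finger pad.
Only numpy, scipy, OpenCV 4.12 (cv2) and the standard library are available. Lean on these libraries where they do the work, as an engineer would, in place of code of your own. Each camera call takes 0.05 s, during which the arm holds its last target. There are 200 camera calls.

## Working session

There is one attempt and no reset: what is moved stays moved. The work goes in short steps, Python scripts to look and compute and a tool call to move; the robot and the scene stay as the last step left them, time stands still between calls to the robot, and variables do not carry over. Pictures are saved under pics/ and viewed, at most 10 in all, crops included, and the job is handed in when it is done.

Besides the shell and the picture viewer there is one more tool, called after ">>>" by a JSON object that holds its "op" and its "data", one argument or row to a line. carry_out: Moves the arm, as the interface text tells. Its arguments: {"type":"object","properties":{"commands":{"type":"array","items":{"type":"array"}},"squeeze":{"type":"number"}},"required":["commands"]}

```bash
mkdir -p pics
cat > h.py <<'E'
import numpy as np, cv2
from scipy.spatial.transform import Rotation as R
from station import ctrl
def cam(n):
    c=ctrl.camera(n); c['Rm']=cv2.Rodrigues(np.array(c['rvec'],float))[0]; c['t']=np.array(c['tvec'],float).ravel(); c['K']=np.array(c['camera_matrix']); return c
def proj(c,P):
    P=np.atleast_2d(P); q=P@c['Rm'].T+c['t']; s=q[:,:2]/q[:,2:]; s=s*(1+c['k1']*(s**2).sum(1,keepdims=True))
    return s@c['K'][:2,:2].T+c['K'][:2,2]
def ray(c,uv):
    d=(np.array(uv,float)-c['K'][:2,2])/np.diag(c['K'])[:2]; s=d.copy()
    for _ in range(20): s=d/(1+c['k1']*(s@s))
    return -c['Rm'].T@c['t'], c['Rm'].T@np.array([s[0],s[1],1])
def onz(c,uv,z):
    o,d=ray(c,uv); return o+d*(z-o[2])/d[2]
E
python3 - <<'E'
from h import *
for n in ['scene','side']:
    c=cam(n); cv2.imwrite(f'pics/{n}1.png',c['img'])
    print(n,'campos',(-c['Rm'].T@c['t']).round(3))
    for t in ['guard','rail_mid','rail','sander','tensioner_bar','tensioner_pivot','hammer','tape','tin']:
        print(t,[(np.round(d['at'],3).tolist(),round(d['score'],2),proj(c,d['at'])[0].round().tolist()) for d in ctrl.place_of(t,n)][:5])
o=ctrl.get_obs(); print(o['time_s'],o['eef_rot'])
E
```

```text
scene campos [1.136 0.65  0.904]
guard [([0.44, -0.263, 0.002], 0.96, [235.0, 195.0]), ([0.267, -0.26, -0.002], 0.87, [275.0, 178.0]), ([0.347, -0.126, 0.001], 0.64, [284.0, 206.0])]
rail_mid [([0.595, -0.238, 0.134], 0.87, [197.0, 184.0])]
rail [([0.763, 0.016, 0.004], 0.29, [199.0, 299.0])]
sander [([0.513, 0.223, -0.003], 0.75, [329.0, 304.0])]
tensioner_bar [([0.558, 0.223, 0.184], 0.63, [326.0, 260.0])]
tensioner_pivot [([0.518, 0.22, 0.04], 0.72, [329.0, 293.0])]
hammer [([0.387, -0.476, 0.005], 0.73, [210.0, 160.0])]
tape [([0.437, 0.02, -0.001], 0.58, [296.0, 245.0])]
tin [([0.761, 0.014, 0.006], 0.77, [199.0, 297.0])]
side campos [0.207 0.974 0.777]
guard [([0.441, -0.263, 0.005], 0.87, [286.0, 205.0]), ([0.353, -0.129, 0.002], 0.82, [306.0, 234.0]), ([0.267, -0.266, 0.005], 0.67, [342.0, 213.0]), ([0.59, -0.233, 0.0], 0.15, [239.0, 204.0])]
rail_mid [([0.595, -0.241, 0.141], 0.82, [237.0, 164.0])]
rail [([0.59, -0.236, 0.002], 0.82, [239.0, 204.0])]
sander [([0.513, 0.223, 0.002], 0.58, [212.0, 306.0]), ([0.436, 0.024, -0.005], 0.39, [265.0, 263.0])]
tensioner_bar [([0.559, 0.217, 0.187], 0.61, [190.0, 238.0])]
tensioner_pivot [([0.516, 0.22, 0.041], 0.93, [211.0, 293.0])]
hammer [([0.389, -0.474, 0.002], 0.62, [313.0, 178.0])]
tape [([0.437, 0.019, -0.004], 0.75, [265.0, 262.0])]
tin [([0.759, 0.018, 0.001], 0.57, [156.0, 240.0])]
1.0 [-3.14158558e+00  3.54536438e-05  2.22831283e-01]
```

View pics/scene1.png

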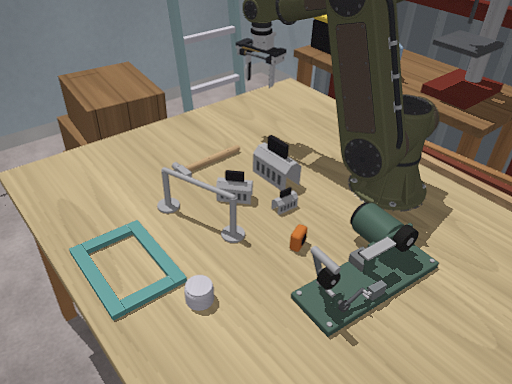

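View pics/side1.png

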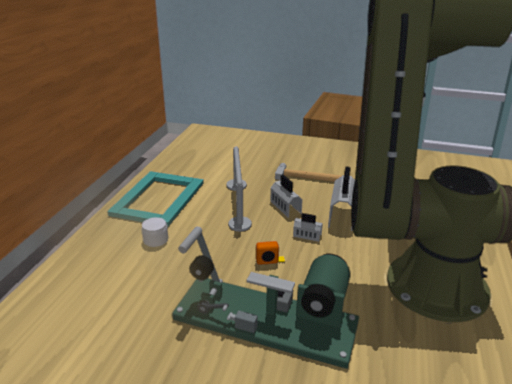

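The scene shows three guards: small at (285,201), middle at (235,190) and large at (276,165). The rail runs from foot (168,206) to foot (233,235), and the sander slab corners are near (293,293), (327,328) and (438,265). Next I fit the yaws.

```bash
cat >> h.py <<'E'
from scipy.optimize import minimize
def box(x0,x1,y0,y1,z0,z1): return np.array([[x,y,z] for x in(x0,x1) for y in(y0,y1) for z in(z0,z1)])
def cyl(p,r,z0,z1): a=np.linspace(0,6.28,24); return np.array([[p[0]+r*np.cos(t),p[1]+r*np.sin(t),z] for t in a for z in(z0,z1)])
GUARD=[box(-.055,.055,-.025,.025,0,.04),box(-.055,.055,-.012,.012,0,.068),box(-.03,.03,-.006,.006,.068,.104)]
GUARD[0]=box(-.055,.055,-.025,.025,0,.068)
b=[[.008*np.cos(t),y,.14+.008*np.sin(t)] for t in np.linspace(0,6.28,12) for y in(-.12,.12)]
RAIL=[np.array(b),cyl((0,.12),.01,0,.148),cyl((0,-.12),.01,0,.148),cyl((0,.12),.035,0,.008),cyl((0,-.12),.035,0,.008)]
def draw(c,parts,p,S=4):
    m=np.zeros((384*S,512*S),np.uint8); r=R.from_euler('z',p[2]).as_matrix()
    for P in parts:
        q=proj(c,P@r.T+[p[0],p[1],p[3] if len(p)>3 else 0])
        h=cv2.convexHull(((q+.5)*S-.5).round().astype(np.int32)); cv2.fillConvexPoly(m,h,255)
    return cv2.resize(m,(512,384),interpolation=cv2.INTER_AREA)/255.
def fit(obs,parts,p0,yaws):
    def cost(p): return sum(1-np.minimum(d,m).sum()/np.maximum(d,m).sum() for c,m in obs for d in [draw(c,parts,p)])
    best=min(yaws,key=lambda y:cost([*p0[:2],y]))
    s=minimize(cost,[*p0[:2],best],method='Nelder-Mead',options=dict(initial_simplex=np.array([*p0[:2],best])+np.vstack([np.zeros(3),np.diag([.006,.006,.12])]),maxiter=120,xatol=2e-4,fatol=1e-4))
    return s.x,s.fun
E
python3 - <<'E'
from h import *
C={n:cam(n) for n in['scene','side']}
for t,parts,p0 in[('guard',GUARD,(.44,-.263)),('rail',RAIL,(.593,-.238))]:
    obs=[]
    for n,c in C.items():
        u=proj(c,[*p0,.03 if t=='guard' else .14])[0].round().astype(int)
        for d in ctrl.outline_of(t,n):
            k=cv2.dilate(d['region'].astype(np.uint8),np.ones((7,7)))
            if k[u[1],u[0]] and d['score']>.3: obs.append((c,d['region'].astype(float))); print(t,n,d['score'],d['region'].sum()); break
    for o in [obs]+[[x] for x in obs]:
        print(t,fit(o,parts,p0,np.arange(0,3.14,.15)))
c=C['scene']
S=[onz(c,u,.022) for u in[(293,293),(327,326),(438,263)]]
print('sander',np.round(S,3),np.linalg.norm(S[0]-S[1]),np.linalg.norm(S[1]-S[2]))
c=C['side']
T=[onz(c,u,.022) for u in[(174,311),(344,361),(357,318)]]
print('side',np.round(T,3),np.linalg.norm(T[0]-T[1]),np.linalg.norm(T[1]-T[2]))
E
```

```text
guard scene 0.91 884
guard side 0.84 783
guard (array([ 0.44550604, -0.25826916,  2.30026213]), np.float64(0.40638974899826663))
guard (array([ 0.44597417, -0.25665169,  2.35135717]), np.float64(0.20783576364979173))
guard (array([ 0.4465047 , -0.26229145,  2.28739716]), np.float64(0.18504635860007757))
rail scene 0.83 1364
rail side 0.82 851
rail (array([ 0.59566433, -0.23671518,  0.34779744]), np.float64(0.24577260548314772))
rail (array([ 0.5968344 , -0.23518976,  0.34534345]), np.float64(0.11894408098846287))
rail (array([ 0.59600797, -0.23913697,  0.34744154]), np.float64(0.1006762244206646))
sander [[0.576 0.156 0.022]
 [0.58  0.275 0.022]
 [0.199 0.317 0.022]] 0.11868460968158122 0.38393745324336337
side [[0.584 0.279 0.022]
 [0.199 0.315 0.022]
 [0.184 0.189 0.022]] 0.3859148494891872 0.12737789530611948
```

>>> {"op": "carry_out", "data": {
  "commands": [
    [0,[46,-25,-12],[0,0,0]],
    [0,[46,-25,-12],[0,0,0]],
    [0,[46,-25,-12],[0,0,0]],
    [0,[46,-25,-12],[0,0,0]],
    [0,[46,-25,-12],[0,0,0]],
    [0,[46,-25,-12],[0,0,0]],
    [0,[46,-25,-12],[0,0,0]],
    [0,[46,-25,-12],[0,0,0]],
    [0,[0,0,0],[0,0,-0.18]],
    [0,[0,0,0],[0,0,-0.18]]
  ]
}}

```text
time_s: 2.55
ee_pos: [0.4367, -0.2595, 0.3014]
eef_rot: [3.142, 0.0, 0.59]
force: [-0.5, -0.7, -0.4]
grip_width: 0.094
grip_force: 0.0
```

>>> {"op": "carry_out", "data": {
  "commands": [
    [0,[0,0,0],[0,0,-0.18]],
    [0,[0,0,0],[0,0,-0.18]],
    [0,[0,0,0],[0,0,-0.18]],
    [0,[0,0,0],[0,0,-0.18]],
    [0,[0,0,0],[0,0,-0.18]],
    [0,[0,0,0],[0,0,-0.18]],
    [0,[0,0,0],[0,0,-0.18]],
    [0,[0,0,0],[0,0,-0.18]],
    [0,[0,0,0],[0,0,-0.18]],
    [0,[0,0,0],[0,0,-0.1]]
  ]
}}

```text
time_s: 3.8
ee_pos: [0.4362, -0.26, 0.3015]
eef_rot: [3.142, 0.0, 2.307]
force: [0.3, 0.0, -0.3]
grip_width: 0.094
grip_force: 0.0
```

Run:
```python
from h import *
o=ctrl.get_obs(); print(o['time_s'],o['ee_pos'],o['eef_rot'],o['qpos'])
c=cam('wrist'); cv2.imwrite('pics/w1.png',c['img']); print('campos',(-c['Rm'].T@c['t']).round(3))
for t in ['guard','rail_mid']:
    for d in ctrl.place_of(t,'wrist'): print(t,np.round(d['at'],3),round(d['score'],2),proj(c,d['at'])[0].round())
for d in ctrl.outline_of('guard','wrist'):
    m=d['region']; ys,xs=np.nonzero(m); print('mask',d['score'],m.sum(),xs.min(),xs.max(),ys.min(),ys.max())
    p0=onz(c,(xs.mean(),ys.mean()),.045)
    if m.sum()>1500: print(fit([(c,m.astype(float))],GUARD,p0,np.arange(0,3.14,.15)))
```

```text
3.8 [ 0.43622582 -0.26001299  0.30146856] [3.14155484e+00 2.28503578e-05 2.30729974e+00] [-6.09660725e-01  1.47690491e-01  1.48539806e+00  3.18331891e-05
  1.50847340e+00 -1.34616612e+00]
campos [ 0.386 -0.206  0.481]
guard [ 0.267 -0.262  0.003] 0.73 [181.  92.]
guard [ 0.351 -0.122  0.002] 0.72 [275.  61.]
guard [ 0.446 -0.258  0.003] 0.57 [262. 161.]
rail_mid [ 0.597 -0.234  0.138] 0.77 [357. 239.]
mask 0.69 2390 243 277 129 203
(array([ 0.44430438, -0.26099425,  2.34676992]), np.float64(0.040314194577352414))
mask 0.67 1396 249 299 32 86
mask 0.58 7282 116 225 23 146
(array([ 0.25301262, -0.23883241,  1.68948676]), np.float64(0.4899923601695827))
```

View pics/w1.png

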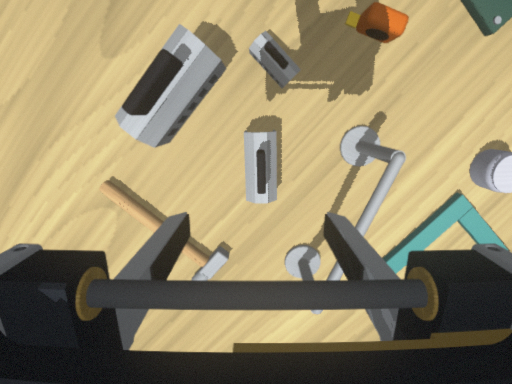

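The wrist view shows the middle guard at (261,166), with the smaller one at (275,60) and the larger one at (170,87). The model fit overlaps it by 96 %, so size and pose are confirmed. Going down to grip.

>>> {"op": "carry_out", "data": {
  "commands": [
    [0,[-6,5,46],[0,0,-0.04]],
    [0,[0,0,60],[0,0,0]],
    [0,[0,0,60],[0,0,0]],
    [0,[0,0,40],[0,0,0]],
    [0,[0,0,20],[0,0,0]],
    [0,[0,0,0],[0,0,0]],
    [1,[0,0,0],[0,0,0]],
    [1,[0,0,0],[0,0,0]],
    [1,[0,0,0],[0,0,0]],
    [1,[0,0,0],[0,0,0]]
  ],
  "squeeze": 35
}}

```text
time_s: 5.25
ee_pos: [0.4441, -0.2612, 0.0758]
eef_rot: [3.141, 0.001, 2.343]
force: [0.7, 0.0, -0.5]
grip_width: 0.0576
grip_force: 0.0
```

>>> {"op": "carry_out", "data": {
  "commands": [
    [1,[0,0,0],[0,0,0]],
    [1,[0,0,0],[0,0,0]],
    [1,[0,0,0],[0,0,0]]
  ]
}}

```text
time_s: 5.62
ee_pos: [0.4439, -0.2611, 0.0754]
eef_rot: [-3.142, -0.0, 2.343]
force: [-0.6, -0.3, -0.1]
grip_width: 0.0278
grip_force: 0.0
```

>>> {"op": "carry_out", "data": {
  "commands": [
    [1,[0,0,0],[0,0,0]],
    [1,[0,0,0],[0,0,0]],
    [1,[0,0,0],[0,0,0]],
    [1,[0,0,0],[0,0,0]],
    [1,[0,0,-30],[0,0,0]],
    [1,[0,0,-50],[0,0,0]],
    [1,[0,0,-60],[0,0,0]],
    [1,[0,0,-60],[0,0,0]],
    [1,[0,0,0],[0,0,0]]
  ]
}}

```text
time_s: 6.75
ee_pos: [0.445, -0.2618, 0.2797]
eef_rot: [3.14, 0.008, 2.343]
force: [0.8, -0.5, -4.0]
grip_width: 0.0117
grip_force: 35.0
```

Run:
```python
from h import *
o=ctrl.get_obs(); print(o['time_s'],o['ee_pos'],o['eef_rot'],o['grip_width'])
C=[cam('wrist'),cam('side')]
print(proj(C[0],[[.596,-.237,.14]]))
cv2.imwrite('pics/w2.png',C[0]['img'])
for n,c in zip(['wrist','side'],C):
    for d in ctrl.place_of('rail_mid',n)[:1]: print(n,np.round(d['at'],3),d['score'])
    for t,P,p0 in [('rail',RAIL,(.596,-.237)),('guard',GUARD,(.444,-.261))]:
        for d in ctrl.outline_of(t,n):
            m=d['region'].astype(float); ys,xs=np.nonzero(m); print(n,t,round(d['score'],2),m.sum(),xs.mean().round(),ys.mean().round())
            if t=='rail' and m.sum()>800: print(fit([(c,m)],P,p0,[.3475]));
```

```text
6.75 [ 0.44496059 -0.26180091  0.27971635] [3.14008407 0.00751444 2.34281119] 0.011651577745708323
[[354.70678745 244.50174042]]
wrist [ 0.593 -0.237  0.14 ] 0.68
wrist rail 0.83 3288.0 370.0 176.0
(array([ 0.5950854 , -0.23671322,  0.35839624]), np.float64(0.4513258700845332))
wrist rail 0.47 926.0 497.0 14.0
(array([ 0.596 , -0.237 ,  0.3475]), np.float64(1.0))
wrist guard 0.84 1626.0 274.0 49.0
wrist guard 0.69 8556.0 163.0 77.0
wrist guard 0.6 6313.0 257.0 193.0
side [ 0.436  0.02  -0.004] 0.71
side rail 0.83 904.0 238.0 195.0
(array([ 0.59620643, -0.23992395,  0.34766579]), np.float64(0.06371959716635389))
side guard 0.97 831.0 344.0 192.0
side guard 0.95 851.0 288.0 138.0
side guard 0.64 591.0 307.0 228.0
```

View pics/w2.png

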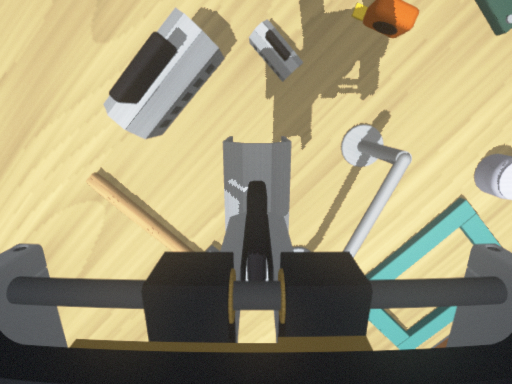

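The guard is held and lifted, with its roof at (257,165) in the wrist view, and the rail lies to the right. Moving above the bar and aligning.

>>> {"op": "carry_out", "data": {
  "commands": [
    [1,[-22,31,0],[0,0,0]],
    [1,[-22,31,0],[0,0,0]],
    [1,[-22,31,0],[0,0,0]],
    [1,[-22,31,0],[0,0,0]],
    [1,[0,0,0],[0,0,0.14]],
    [1,[0,0,0],[0,0,0.14]],
    [1,[0,0,0],[0,0,0.145]],
    [1,[0,0,20],[0,0,0]],
    [1,[0,0,20],[0,0,0]],
    [1,[0,0,0],[0,0,0]]
  ]
}}

```text
time_s: 8.4
ee_pos: [0.5936, -0.2375, 0.2335]
eef_rot: [-3.139, -0.003, 1.918]
force: [0.2, -0.3, -2.2]
grip_width: 0.0117
grip_force: 35.0
```

Run:
```python
from h import *
o=ctrl.get_obs(); print(o['time_s'],o['ee_pos'],o['eef_rot'],o['grip_width'],o['qpos'].__repr__())
x,y,z=o['ee_pos'];yaw=o['eef_rot'][2]
ims=[]
for n in['scene','side']:
    c=cam(n); im=c['img'].copy()
    for P,p,col in[(GUARD,(x,y,yaw,z-.0755),(0,0,255)),(RAIL,(.596,-.2375,.3475),(255,0,0))]:
        m=(draw(c,P,p)>.5).astype(np.uint8)
        cv2.drawContours(im,cv2.findContours(m,0,1)[0],-1,col,1)
    u=proj(c,[x,y,.15])[0].astype(int); ims.append(cv2.resize(im[u[1]-70:u[1]+60,u[0]-65:u[0]+65],(400,400),interpolation=cv2.INTER_CUBIC))
cv2.imwrite('pics/p1.png',np.hstack(ims))
```

```text
8.4 [ 0.59364606 -0.2374592   0.23348732] [-3.13903572e+00 -2.58467014e-03  1.91779689e+00] 0.011715898491352569 array([-4.37791306e-01,  4.89262620e-01,  1.19547252e+00,  2.19423010e-05,
        1.46049316e+00, -7.84797628e-01])
```

View pics/p1.png

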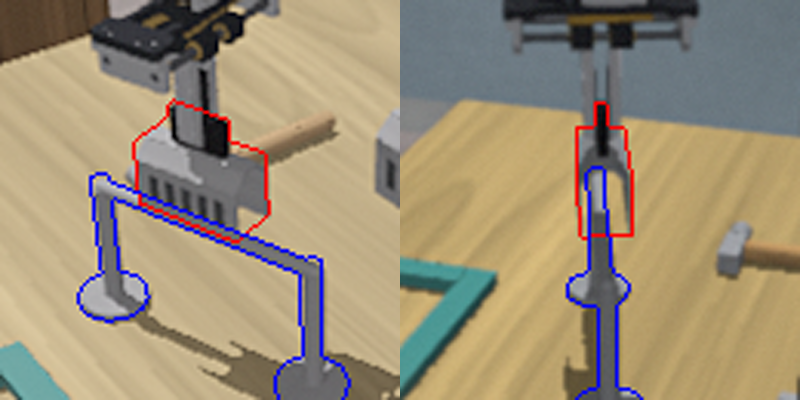

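The overlays match in both crops: the guard is level above the bar and centred between the posts. Lowering.

>>> {"op": "carry_out", "data": {
  "commands": [
    [1,[0,2,20],[0,0,0]],
    [1,[0,0,20],[0,0,0]],
    [1,[0,0,18],[0,0,0]],
    [1,[0,0,8],[0,0,0]],
    [1,[0,0,4],[0,0,0]],
    [1,[0,0,2],[0,0,0]],
    [1,[0,0,0],[0,0,0]]
  ]
}}

```text
time_s: 9.38
ee_pos: [0.5962, -0.2371, 0.1639]
eef_rot: [3.141, 0.0, 1.918]
force: [0.1, -0.1, -2.0]
grip_width: 0.0115
grip_force: 35.0
```

>>> {"op": "carry_out", "data": {
  "commands": [
    [1,[0,0,2],[0,0,0]],
    [1,[0,0,2],[0,0,0]],
    [1,[0,0,0],[0,0,0]]
  ]
}}

```text
time_s: 9.75
ee_pos: [0.596, -0.237, 0.1593]
eef_rot: [-3.141, -0.0, 1.918]
force: [-0.3, 0.3, -2.4]
grip_width: 0.012
grip_force: 35.0
```

>>> {"op": "carry_out", "data": {
  "commands": [
    [1,[0,0,1],[0,0,0]],
    [1,[0,0,1],[0,0,0]],
    [1,[0,0,0],[0,0,0]]
  ]
}}

```text
time_s: 10.12
ee_pos: [0.5962, -0.2371, 0.1582]
eef_rot: [3.141, 0.001, 1.918]
force: [-2.9, 1.4, 5.1]
grip_width: 0.0119
grip_force: 35.0
```

Contact: the bar is carrying the guard. Releasing.

>>> {"op": "carry_out", "data": {
  "commands": [
    [0.8,[0,0,0],[0,0,0]],
    [0.8,[0,0,0],[0,0,0]],
    [0.8,[0,0,0],[0,0,0]],
    [0.6,[0,0,0],[0,0,0]],
    [0.6,[0,0,0],[0,0,0]],
    [0.6,[0,0,-20],[0,0,0]],
    [0.6,[0,0,-40],[0,0,0]],
    [0.6,[0,0,-50],[0,0,0]],
    [0.6,[0,0,-30],[0,0,0]]
  ]
}}

```text
time_s: 11.25
ee_pos: [0.5963, -0.2371, 0.3003]
eef_rot: [3.14, 0.002, 1.918]
force: [-0.4, -0.4, -0.1]
grip_width: 0.0376
grip_force: 0.0
```

Run:
```python
from h import *
o=ctrl.get_obs(); print(o['time_s'],o['ee_pos'],o['eef_rot'],o['grip_width'],o['force'],o['qpos'].__repr__())
ims=[]
for n in['scene','side']:
    c=cam(n); im=c['img'].copy()
    for P,p,col in[(GUARD,(.596,-.2373,1.918,.083),(0,0,255))]:
        m=(draw(c,P,p)>.5).astype(np.uint8)
        cv2.drawContours(im,cv2.findContours(m,0,1)[0],-1,col,1)
    u=proj(c,[.596,-.237,.15])[0].astype(int); ims.append(cv2.resize(im[u[1]-70:u[1]+60,u[0]-65:u[0]+65],(400,400),interpolation=cv2.INTER_CUBIC))
    for t in['tensioner_bar','tensioner_pivot']: print(n,t,[(np.round(d['at'],3),d['score']) for d in ctrl.place_of(t,n)[:1]])
cv2.imwrite('pics/p2.png',np.hstack(ims))
```

```text
11.25 [ 0.59625815 -0.23711221  0.30025986] [3.13961659e+00 1.96062031e-03 1.91778581e+00] 0.03757079207544858 [-0.3587303  -0.42048599 -0.11647075] array([-4.35564107e-01,  4.68213307e-01,  1.07569015e+00,  3.00806320e-06,
        1.59490552e+00, -7.82555456e-01])
scene tensioner_bar [(array([0.558, 0.222, 0.183]), 0.56)]
scene tensioner_pivot [(array([0.518, 0.221, 0.038]), 0.74)]
side tensioner_bar [(array([0.562, 0.219, 0.186]), 0.69)]
side tensioner_pivot [(array([0.517, 0.225, 0.04 ]), 0.6)]
```

View pics/p2.png

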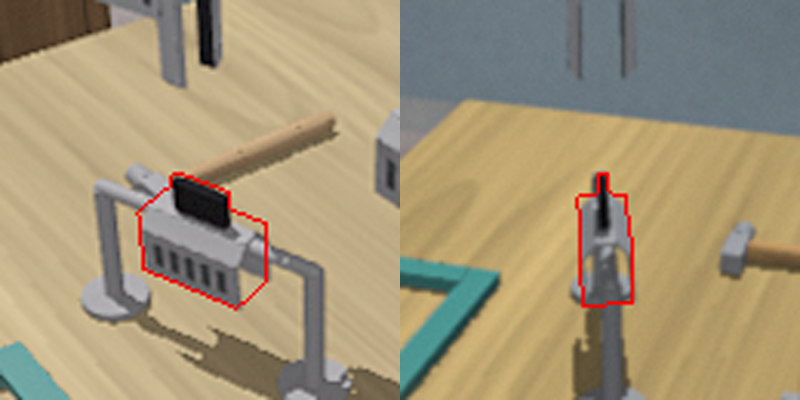

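The guard hangs on the bar exactly where the overlay predicts, and it has been let go of. Now to the tensioner with shut fingers.

>>> {"op": "carry_out", "data": {
  "commands": [
    [1,[47,19,0],[0,0,0]],
    [1,[47,19,0],[0,0,0]],
    [1,[47,19,0],[0,0,0]],
    [1,[47,19,0],[0,0,0]],
    [1,[47,19,0],[0,0,0]],
    [1,[47,19,0],[0,0,0]],
    [1,[47,19,0],[0,0,0]],
    [1,[47,19,0],[0,0,0]],
    [1,[44,17,0],[0,0,0]],
    [1,[0,0,0],[0,0,-0.16]]
  ]
}}

```text
time_s: 12.8
ee_pos: [0.6114, 0.2185, 0.2953]
eef_rot: [-3.139, -0.001, 2.084]
force: [-0.5, -1.2, 0.6]
grip_width: 0.0006
grip_force: 0.0
```

>>> {"op": "carry_out", "data": {
  "commands": [
    [1,[0,0,0],[0,0,-0.16]],
    [1,[0,0,0],[0,0,-0.16]],
    [1,[0,0,0],[0,0,-0.16]],
    [1,[0,0,0],[0,0,-0.16]],
    [1,[0,0,0],[0,0,-0.16]],
    [1,[0,0,0],[0,0,-0.16]],
    [1,[0,0,45],[0,0,0]],
    [1,[0,0,50],[0,0,0]],
    [1,[0,0,41],[0,0,0]],
    [1,[0,0,0],[0,0,0]]
  ]
}}

```text
time_s: 14.05
ee_pos: [0.6105, 0.2149, 0.1575]
eef_rot: [-3.139, -0.007, 3.038]
force: [0.9, -0.0, 1.6]
grip_width: 0.0006
grip_force: 0.0
```

Run:
```python
from h import *
o=ctrl.get_obs(); print(o['time_s'],o['ee_pos'],o['eef_rot'],o['grip_width'],o['force'])
ims=[]
for n in['scene','side']:
    c=cam(n); im=c['img'].copy()
    d=np.array([-.995,.102,0]);e=np.array([.102,.995,0])
    b=np.array([.560,.2205,.183]);p=np.array([.5175,.2225,.04])
    for P,col in[(b,(0,0,255)),(b+.04*e,(0,0,255)),(b-.04*e,(0,0,255)),(p,(255,0,0)),(p+d*.33+[0,0,-.018]+.07*e,(0,255,255)),(p-d*.07+[0,0,-.018]+.07*e,(0,255,255)),(p-d*.07+[0,0,-.018]-.07*e,(0,255,255)),(o['ee_pos'],(255,0,255))]:
        cv2.circle(im,tuple(proj(c,P)[0].round().astype(int).tolist()),1,col,-1)
    u=proj(c,b)[0].astype(int); ims.append(cv2.resize(im[u[1]-70:u[1]+90,u[0]-80:u[0]+80],(400,400),interpolation=cv2.INTER_CUBIC))
cv2.imwrite('pics/p3.png',np.hstack(ims))
```

```text
14.05 [0.61046968 0.21492959 0.1575212 ] [-3.13887403 -0.00680027  3.03776664] 0.0005682129496340391 [ 0.88184237 -0.00884124  1.55456241]
```

View pics/p3.png

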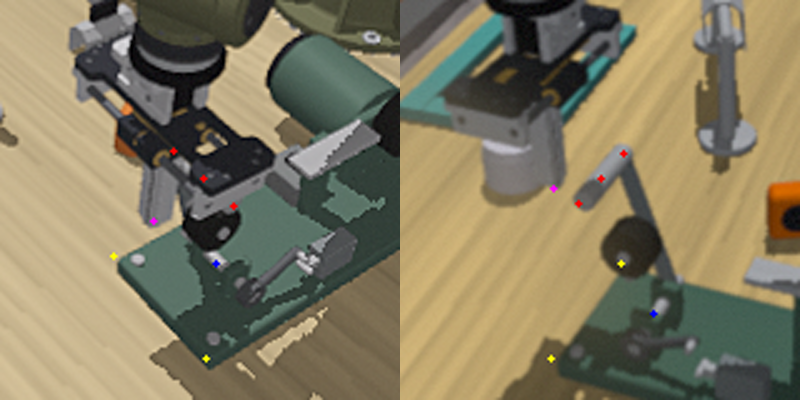

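The side crop shows the bar axis under my red points (about (601,178)), with the shut fingers in front of it at (553,188). Approaching to find contact by force.

>>> {"op": "carry_out", "data": {
  "commands": [
    [1,[10,0,0],[0,0,0]],
    [1,[10,0,0],[0,0,0]],
    [1,[7,0,0],[0,0,0]],
    [1,[0,0,0],[0,0,0]]
  ]
}}

```text
time_s: 14.65
ee_pos: [0.585, 0.2184, 0.162]
eef_rot: [3.141, 0.001, 3.038]
force: [0.1, -0.0, -0.4]
grip_width: 0.0006
grip_force: 0.0
```

>>> {"op": "carry_out", "data": {
  "commands": [
    [1,[3,0,0],[0,0,0]],
    [1,[0,0,0],[0,0,0]]
  ]
}}

```text
time_s: 14.9
ee_pos: [0.5823, 0.2185, 0.1614]
eef_rot: [-3.142, -0.0, 3.038]
force: [0.3, 0.5, -0.6]
grip_width: 0.0005
grip_force: 0.0
```

>>> {"op": "carry_out", "data": {
  "commands": [
    [1,[3,0,0],[0,0,0]],
    [1,[0,0,0],[0,0,0]]
  ]
}}

```text
time_s: 15.15
ee_pos: [0.5792, 0.2188, 0.1614]
eef_rot: [-3.142, -0.0, 3.038]
force: [-0.2, 0.8, -0.2]
grip_width: 0.0005
grip_force: 0.0
```

>>> {"op": "carry_out", "data": {
  "commands": [
    [1,[3,0,0],[0,0,0]],
    [1,[0,0,0],[0,0,0]]
  ]
}}

```text
time_s: 15.4
ee_pos: [0.5768, 0.219, 0.1618]
eef_rot: [3.141, 0.002, 3.038]
force: [5.1, -1.0, 1.5]
grip_width: 0.0005
grip_force: 2.6
```

Contact at TCP x ≈ 0.578 with 5 N, as specified. Target angle 0.585 means about 86 mm of bar travel, so x ≈ 0.492.

>>> {"op": "carry_out", "data": {
  "commands": [
    [1,[8,0,0],[0,0,0]],
    [1,[10,0,0],[0,0,0]],
    [1,[10,0,0],[0,0,0]],
    [1,[8,0,0],[0,0,0]],
    [1,[8,0,0],[0,0,0]],
    [1,[0,0,0],[0,0,0]]
  ]
}}

```text
time_s: 16.15
ee_pos: [0.5331, 0.2238, 0.1624]
eef_rot: [3.141, 0.003, 3.038]
force: [5.5, 0.4, 3.5]
grip_width: 0.0002
grip_force: 3.2
```

>>> {"op": "carry_out", "data": {
  "commands": [
    [1,[8,0,0],[0,0,0]],
    [1,[8,0,0],[0,0,0]],
    [1,[8,0,0],[0,0,0]],
    [1,[0,0,0],[0,0,0]]
  ]
}}

```text
time_s: 16.65
ee_pos: [0.5084, 0.2261, 0.1615]
eef_rot: [-3.142, -0.0, 3.038]
force: [-0.6, 0.5, 0.7]
grip_width: 0.0007
grip_force: 0.0
```

>>> {"op": "carry_out", "data": {
  "commands": [
    [1,[6,0,0],[0,0,0]],
    [1,[6,0,0],[0,0,0]],
    [1,[5,0,0],[0,0,0]],
    [1,[0,0,0],[0,0,0]],
    [1,[0,0,0],[0,0,0]]
  ]
}}

```text
time_s: 17.27
ee_pos: [0.4925, 0.2278, 0.1612]
eef_rot: [-3.142, 0.001, 3.038]
force: [8.6, -1.1, -4.9]
grip_width: 0.0009
grip_force: 4.6
```

Run:
```python
from h import *
o=ctrl.get_obs(); print(o['time_s'],o['ee_pos'],o['eef_rot'],o['force'],o['joint_vel'].__repr__())
ims=[]
piv=np.array([.5175,.2225,.04]); d=np.array([-.995,.102,0]);e=np.array([.102,.995,0])
for n in['scene','side']:
    c=cam(n); im=c['img'].copy()
    for t in['tensioner_bar']: 
        for q in ctrl.place_of(t,n)[:1]:
            v=q['at']-piv; print(n,np.round(q['at'],3),q['score'],'theta',.3+np.arctan2(v@d,v[2]))
    for th,col in((.585,(0,0,255)),(.70,(0,255,255))):
        b=piv+.15*(np.sin(th-.3)*d+np.cos(th-.3)*np.array([0,0,1]))
        for k in(-.04,.04): cv2.circle(im,tuple(proj(c,b+k*e)[0].round().astype(int).tolist()),1,col,-1)
    u=proj(c,b)[0].astype(int); ims.append(cv2.resize(im[u[1]-70:u[1]+70,u[0]-70:u[0]+70],(400,400),interpolation=cv2.INTER_CUBIC))
cv2.imwrite('pics/p4.png',np.hstack(ims))
```

```text
17.275 [0.49246123 0.22779378 0.16116039] [-3.14155216e+00  1.34206265e-03  3.03769235e+00] [ 8.58067166 -1.09867692 -4.8527231 ] array([-4.36356720e-04,  6.50383787e-04, -3.59843318e-03, -8.83403518e-04,
        1.67811570e-03, -7.49184943e-05])
scene [0.471 0.224 0.185] 0.7 theta 0.6088897201235504
side [0.474 0.224 0.184] 0.76 theta 0.5944085015505594
```

View pics/p4.png

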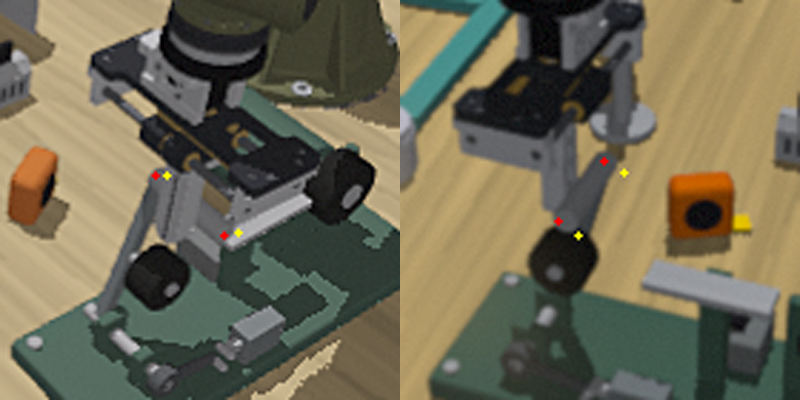

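The bar is back at about 0.58–0.61 rad by travel and by both cameras. It lies near the red 0.585 marks and short of the yellow 0.70 stop, and the steady push is about 8.6 N, matching the spring alone. Handing in.

```bash
python3 -c "
from station import ctrl
o=ctrl.get_obs(); print(o['ee_pos'],o['force']); print(ctrl.hand_in())"
```

```text
[0.49252957 0.22776974 0.16118705] [ 9.65899831 -1.57607015 -4.19973402]
the job is handed in; nothing more can be done
None
```

The job is handed in: the middle-sized guard hangs free on the rail bar between the posts, and the arm is holding the tensioner at about 0.59 rad, past the click and short of the end stop; no verdict came back.

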